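# Slide the plate crate into its bay and drop the keeper bar

## Robot

A 6-joint arm with a two-finger parallel gripper is mounted at the origin on the work surface; the furniture and walls round the work are solid. World frame = base frame: x ahead of the robot, y to its left, z up, the work surface at z = 0. Lengths are in mm, angles in rad, forces in N, time in s.
With the tool pointing down it reaches from about 300 to 775 mm from the base axis. Payload 14.6 kg.
Tool frame: the origin (TCP) lies at the very end of the fingers, on their centre line; the grasp point (between the pads) lies 19 mm behind it; z points along the fingers, y is the line along which they close (so a half turn about z gives the same grasp; the last joint's range is limited). The gripper opens to 94 mm and grips with 3 to 60 N. Pads are 16 mm wide; open, the fingers measure 119 mm over their backs; the gripper's body (75 mm by 177 mm) begins 78 mm behind the grasp point.
Start: joints at [-1.194, 0.3, 1.521, -0, 1.321, -0.067], TCP at [236.148, -496.713, 205.446] pointing down, gripper open.
Joint ranges: [-3.03, 3.03], [-0.79, 2.21], [0.23, 2.52], [-1.04, 4.18], [0, 3.07], [-2.55, 2.55]. Speed limits (rad/s): [2.22, 2.22, 2.57, 3.14, 3.14, 3.14].

## Interface

Orientations are given as [roll, pitch, yaw] about the fixed x, y, z axes, in that order (R = Rz(yaw) Ry(pitch) Rx(roll)).
In Python, from cell import manip gives the robot as it stands.
- The arm moves only by the tool servo_tool, never from a script. Its argument "motion" is a list that holds one entry, the list of rows, each a list of 7 numbers: the shift along the world's x, y, z as a fraction of full scale, then the turn, a rotation vector about the world's x, y, z as a fraction of full scale, then the closure, from 0 (fully open) to 1 (shut). In form: [[[x, y, z, rx, ry, rz, gripper], ...]]. A call has 1 to 10 rows; each row is the pose to reach, as a shift and turn from the pose commanded when the call began, turning the shorter way round; what a row does not reach only later rows make up. Full scale, the value 1, is 0.5 m for a shift and pi rad for a turn. A row lasts 1/10 s, in which the tool goes at most 50 mm and 8.59 degrees, less where a joint would pass 70% of its speed; a pose out of reach is approached as far as the arm can. A call with a number of a shift or a turn outside -1 to 1 is refused whole. A call with a gripper value outside its range is refused whole. The fingers move at their own pace and stop on an object; "newtons" is the grip in N (left out, the last holds). Time passes only in rows, so rows that repeat a pose let the fingers close. It gives the time, the measured TCP pose, the force, the opening and the grip force at its end, in the units of the state.
- manip.read_state(): the state, without advancing time (a new reading comes with each control period).
- manip.camera(name): name is "scene" or "top"; returns a dict with "frame" (420x560x3 uint8, red, green, blue), "range_z" (420x560 float32, mm along the optical axis (not along the pixel's ray), 0 where there is no reading), "vfov" (degrees; the focal length in pixels is half the picture's height over the tangent of half this angle, whatever the lens; pixels are square), "cx", "cy" (the principal point, pixels), "cam_to_world" (4x4, takes a point from camera to world coordinates). Camera axes: x right, y down, z forward; pixel columns grow to the right and rows downward; lengths in mm; the calibration is good to about 2 mm. A picture is of the moment at which its call begins.
- manip.sign_off(): hands the job in; it is judged then, once.
The state is a dict: "clock": time; "joints": joint angles; "qd": joint speeds; "effort": joint torques, N m; "eef_pos": TCP position; "eef_rot": TCP orientation; "wrist_force": force on the tool from outside, world axes, zero at the start; "moment": the same for the moment, N m; "finger_gap": finger opening in mm; "finger_force": force on a finger pad.
Only numpy, scipy, OpenCV 4.12 (cv2) and the standard library are available. Lean on these libraries where they do the work, as an engineer would, in place of code of your own. Each camera call takes 0.05 s, during which the arm holds its last target. There are 200 camera calls.

## Task

Slide the tall, narrow crate of plates into the low steel bay until it is fully home against the back stop, then push the raised keeper bar over so that it drops into its fork behind the crate. The crate is heavy and topples if pushed high: push it low, near its base, keep it upright and never lift it. Leave the tin and the two jars alone.

Things in the scene. Friction and masses are not known exactly. Their poses are not given: they have to be found in the camera images.
- crate: Open slatted crate of pale wood, four round plates on edge inside; 72 mm deep (its x), 176 wide (its y), 185 high; 1.2 to 1.9 kg. Origin: centre of the underside; z up, +x = the way it goes into the bay. Sliding takes 5 to 15 N; pushed more than about 50 mm above the table it may tip over its far lower edge.
- crate_face (a point): Middle of the crate's lowest board on the face to push, 36 mm behind the crate's origin (its -x) and 35 mm above the table. The board is flat, 176 mm wide, from 8 to 62 mm above the table. The slats above are flush with it, so a tool held upright may touch it high up with the gripper's housing, so tilt it with the fingertips leading.
- bay: Fixed dark steel bay on the table, no floor: two cheeks 45 mm high, 184 mm apart inside, and a back stop with two rubber buffers. Origin: on the table where the centre of the crate's underside is when home; x points into the bay (home crate = same pose as the bay), z up. Buffer faces at x = +36 mm. Bolted feet reach 125 mm to either side and 73 mm behind.
- bay_mouth (a point): Middle of the bay's mouth at table height, 100 mm before the bay's origin (x = -100 mm). Here the flared lead-ins are 220 mm apart; they narrow to the straight cheeks (184 mm apart, 4 mm room each side of the crate) at x = -63 mm.
- bar (a joint): Keeper bar, flat steel 22 x 8 mm, 262 mm from pivot to free end, 0.22 kg, swinging in the bay's plane x = -46 mm. 0 = raised, leaning 0.25 rad out to the bay's +y; 0.25 = upright; beyond, it falls by itself to the bay's -y; 1.82 = level in its fork. It passes 6 mm behind a crate that is home; a crate not home holds it up, and a lowered bar blocks the way in.
- bar_hinge (a point): The bar's pivot, at x = -46, y = +113 mm in the bay's frame, 66 mm above the table. The fork that catches the bar stands across the mouth at y = -113 mm, 88 mm high.
- bar_grip (a point): Middle of the black rubber grip on the bar's free end (13 x 27 mm, 44 mm long along the bar), 240 mm from the pivot: about 300 mm above the table while the bar is raised.
- tin: Small speckled glaze tin, 62 mm across and 62 mm high; origin: centre of the underside.
- jar: White glaze jar with a dark blue lid, 56 mm across and 70 mm high; origin: centre of the underside.
- jar2: Small brown glaze jar with a black lid, 48 mm across and 60 mm high; origin: centre of the underside.

How it is judged:
By the outcome, as a careful person would: the job done as asked, in the order asked, and still so for the second after the job is handed in, with the robot touching nothing.
It also fails if it takes over 64 s, if anything falls off the work surface, if the arm or the gripper's body presses on something with over 40 N, if the wrist force passes 120 N, or if a joint passes its speed limit or range.

## Working session

There is one attempt and no reset: what is moved stays moved. The work goes in short steps, Python scripts to look and compute and a tool call to move; the robot and the scene stay as the last step left them, time stands still between calls to the robot, and variables do not carry over. Pictures are saved under pics/ and viewed, at most 10 in all, crops included, and the job is handed in when it is done.

Besides the shell and the picture viewer there is one more tool, called after ">>>" as name(argument=value, ...) on one line, values as JSON. servo_tool: Moves the arm, as the interface text tells. Its arguments: {"type":"object","properties":{"motion":{"type":"array"},"newtons":{"type":"number"}},"required":["motion"]}

```bash
ls; mkdir -p pics; cat > h.py <<'E'
import numpy as np, cv2
from cell import manip
def cam(n):
    c=manip.camera(n); c['f']=c['frame'].shape[0]/2/np.tan(np.radians(c['vfov'])/2); c['T']=np.array(c['cam_to_world']); return c
def pts(c):
    h,w=c['range_z'].shape; v,u=np.mgrid[:h,:w]; z=c['range_z']
    P=np.stack([(u-c['cx'])/c['f']*z,(v-c['cy'])/c['f']*z,z,np.ones_like(z)],-1)
    P=P@c['T'].T; P=P[...,:3]; P[z==0]=np.nan; return P
E
python3 - <<'E'
from h import *
for n in ('scene','top'):
    c=cam(n); cv2.imwrite(f'pics/{n}0.png',c['frame'][...,::-1]); np.save(n+'0.npy',pts(c)); print(n,c['T'].round(2).tolist(),c['f'],(c['range_z']==0).mean())
print(manip.read_state())
E
```

```text
pics
scene [[-0.88, -0.24, 0.4, -15.68], [-0.47, 0.46, -0.75, 1229.95], [-0.0, -0.85, -0.52, 979.78], [0.0, 0.0, 0.0, 1.0]] 544.6166089965137 0.007079081632653061
top [[0.02, -0.98, 0.19, 318.08], [-1.0, -0.02, 0.0, 97.24], [-0.0, -0.19, -0.98, 1398.65], [0.0, 0.0, 0.0, 1.0]] 514.8692428316215 0.003945578231292517
{'clock': 0.1, 'joints': array([-1.19357035e+00,  3.00417524e-01,  1.52149393e+00, -1.43860014e-05,
        1.32071069e+00, -6.66023047e-02]), 'qd': array([-0.00117206, -0.00168432, -0.00229   , -0.00074566,  0.00153803,
        0.0006236 ]), 'effort': array([ 1.24575065e-03, -5.32644618e+01, -3.53283978e+01,  7.10185105e-02,
        2.34759471e-02, -6.68941084e-05]), 'eef_pos': array([ 236.0783173 , -496.50318296,  204.95258606]), 'eef_rot': array([-3.14056451e+00, -5.46120801e-05,  4.43831816e-01]), 'wrist_force': array([ 0.20508218, -0.44222289,  0.89361485]), 'moment': array([-0.02024847, -0.02735985,  0.03157805]), 'finger_force': 0.0, 'finger_gap': 93.8817010156511}
```

View pics/scene0.png

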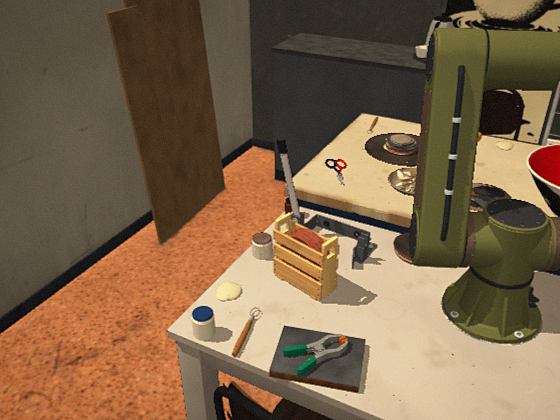

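View pics/top0.png

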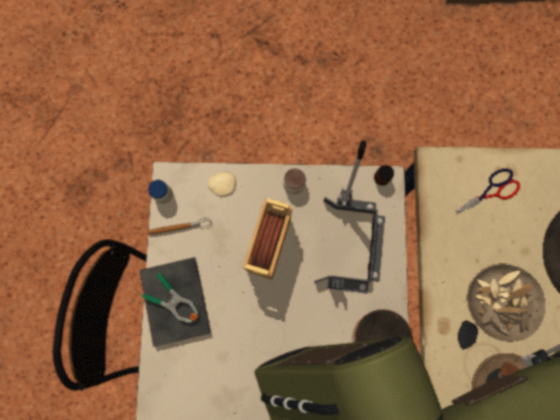

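Scene view: the crate is at about (305,255), with the bay behind it at (335,235). The raised bar runs from (293,215) to (282,145), and the tin is at (262,245). Top view: the crate is at (270,238) and the bay opens toward it, between (345,205) and (350,285), with its back at (376,240). The bar tip is at (362,148), the tin at (294,180), the brown jar at (384,175) and the white jar at (158,188).

```bash
python3 - <<'E'
from h import *
S=np.load('scene0.npy');T=np.load('top0.npy')
def box(P,r0,r1,c0,c1): return P[r0:r1,c0:c1].reshape(-1,3)
def rect(p):
    r=cv2.minAreaRect(p[:,:2].astype(np.float32)); return np.round(r[0],1),np.round(r[1],1),round(r[2],2),len(p)
t=box(T,190,285,235,300); print('table z',np.nanmedian(box(T,290,330,230,255)[:,2]),np.nanmedian(box(S,300,320,250,270)[:,2]))
for lo,hi in((150,200),(172,195),(178,190)):
    p=t[(t[:,2]>lo)&(t[:,2]<hi)]; print('crate top',lo,rect(p),np.percentile(p[:,2],[50,98]))
s=box(S,205,305,265,345); p=s[(s[:,2]>100)&(s[:,2]<200)]; print('crate scene',rect(p),np.percentile(p[:,2],98))
# bay
t=box(T,190,300,320,390)
for lo,hi in((30,55),(38,52),(55,100)):
    p=t[(t[:,2]>lo)&(t[:,2]<hi)]; print('bay',lo,rect(p))
t=box(T,120,300,320,395)
import collections
p=t[t[:,2]>105]; print('bar pts',len(p)); o=p[np.argsort(p[:,2])]; print(o[::max(1,len(o)//15)].round(0).tolist())
s=box(S,130,230,272,305); p=s[(s[:,2]>105)&(s[:,1]>-320)&(s[:,1]<50)&(s[:,0]>300)&(s[:,0]<800)];o=p[np.argsort(p[:,2])]; print(o[::max(1,len(o)//15)].round(0).tolist())
for n,a in(('tin',(165,197,280,310)),('jar2',(160,190,372,397)),('jar',(175,205,145,172))):
    p=box(T,*a); p=p[(p[:,2]>40)&(p[:,2]<90)]; print(n,rect(p),np.median(p[:,2]) if len(p) else 0)
# enlarged bay crop
c=cv2.imread('pics/top0.png')[130:310,230:410]; d=cv2.imread('pics/scene0.png')[130:310,240:390]
a=cv2.resize(c,(400,400),interpolation=2); b=cv2.resize(d,(333,400),interpolation=2); cv2.imwrite('pics/crop0.png',np.hstack([a,b]))
E
```

```text
table z 1.1215091901186724 0.12822807437646588
crate top 150 (array([487. , 129.8]), array([ 72.3, 176.3]), 73.95, 1372) [161.22087238 188.19619093]
crate top 172 (array([487.1, 130. ]), array([ 55.8, 176.3]), 74.0, 235) [185.07780673 190.95675528]
crate top 178 (array([487.1, 130. ]), array([ 55.8, 176.3]), 74.0, 207) [185.34032582 189.23808365]
crate scene (array([540.6,  81. ]), array([142.9, 340.3]), 47.96, 2279) 183.9357224582125
bay 30 (array([489.8, -83.7]), array([143. , 240.2]), 87.2, 548)
bay 38 (array([489.8, -83.7]), array([143. , 240.2]), 87.2, 411)
bay 55 (array([498.5, -57.3]), array([ 36.2, 255.5]), 82.9, 238)
bar pts 310
[[609.0, -69.0, 105.0], [611.0, -74.0, 130.0], [619.0, -69.0, 149.0], [622.0, -71.0, 171.0], [629.0, -73.0, 192.0], [637.0, -71.0, 210.0], [658.0, -73.0, 229.0], [645.0, -80.0, 243.0], [647.0, -73.0, 260.0], [674.0, -72.0, 282.0], [656.0, -75.0, 295.0], [662.0, -71.0, 306.0], [677.0, -85.0, 315.0], [655.0, -78.0, 318.0], [666.0, -77.0, 321.0], [663.0, -77.0, 323.0]]
[[608.0, -76.0, 106.0], [625.0, -66.0, 121.0], [623.0, -77.0, 137.0], [629.0, -75.0, 151.0], [631.0, -72.0, 166.0], [646.0, -74.0, 182.0], [647.0, -76.0, 198.0], [653.0, -73.0, 212.0], [652.0, -72.0, 226.0], [657.0, -74.0, 241.0], [656.0, -72.0, 256.0], [660.0, -68.0, 269.0], [658.0, -76.0, 283.0], [673.0, -79.0, 295.0], [660.0, -73.0, 307.0], [675.0, -77.0, 318.0]]
tin (array([658.3,  63.5]), array([59.6, 59.3]), 89.09, 424) 62.30282114140368
jar2 (array([ 679.6, -180. ]), array([47. , 45.3]), 72.26, 265) 59.913695937342936
jar (array([622.1, 425.6]), array([54.2, 54.4]), 13.26, 387) 69.6530582109317
```

View pics/crop0.png

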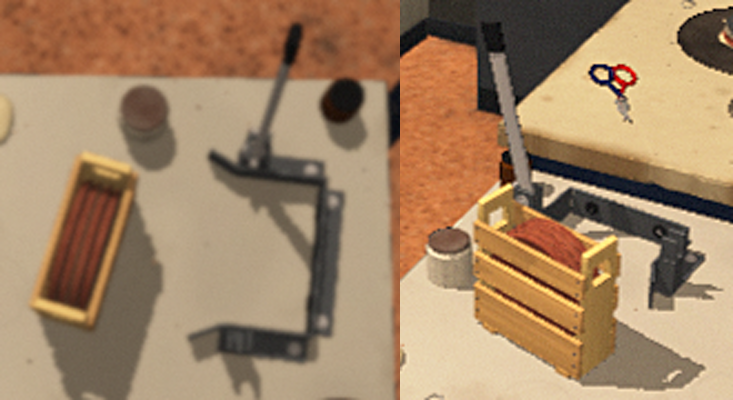

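Two small jobs next: refine the bay pose from its edges, and work out the approach move.

```bash
cat >> h.py <<'E'
from scipy.spatial.transform import Rotation as Ro
def tgt(yawdeg,tilt):  # tool with closing axis across heading yawdeg, fingertips leading by tilt
    a=np.radians(yawdeg);t=np.radians(tilt); h=np.array([np.cos(a),np.sin(a),0]); l=np.array([-np.sin(a),np.cos(a),0])
    z=np.sin(t)*h-np.cos(t)*np.array([0,0,1]); y=l; return np.stack([np.cross(y,z),y,z],1)
def row(pos,R):
    s=manip.read_state(); R0=Ro.from_euler('xyz',s['eef_rot']).as_matrix()
    return np.r_[(np.array(pos)-s['eef_pos'])/500,Ro.from_matrix(R@R0.T).as_rotvec()/np.pi].round(4).tolist()
def bf(p,o=(488.4,-112.2),yaw=-92.8):
    a=np.radians(yaw); d=np.asarray(p)[...,:2]-o; return np.stack([d@[np.cos(a),np.sin(a)],d@[-np.sin(a),np.cos(a)]],-1)
E
python3 - <<'E'
from h import *
T=np.load('top0.npy');t=T[190:300,320:390].reshape(-1,3); p=t[(t[:,2]>38)&(t[:,2]<52)]; b=bf(p)
def line(m,ax):
    q=b[m]; f=np.polyfit(q[:,1-ax],q[:,ax],1); print(len(q),'slope deg',np.degrees(np.arctan(f[0])).round(2),'pos',np.median(q[:,ax]).round(1),'span',np.percentile(q[:,ax],[2,98]).round(1))
line((b[:,0]>25)&(abs(b[:,1])<75),0)
line((b[:,0]>-50)&(b[:,0]<20)&(b[:,1]>60),1); line((b[:,0]>-50)&(b[:,0]<20)&(b[:,1]<-60),1)
print('x range',b[:,0].min(),b[:,0].max(),'y',b[:,1].min(),b[:,1].max())
for y in(-106,-92.8): print(y,row((520,235,330),tgt(y,35)))
print(row((520,235,330),tgt(-92.8,35)@np.diag([-1,-1,1])))
E
```

```text
135 slope deg 3.41 pos 34.4 span [28.3 40.7]
66 slope deg -4.72 pos 96.5 span [ 92.4 102.5]
55 slope deg -3.47 pos -92.5 span [-96.5 -88.3]
x range -100.02135839656236 43.025786083951736 y -120.15357571435142 120.08668177543812
-106 [0.5678, 1.463, 0.2501, -0.153, 0.1292, 0.2613]
-92.8 [0.5678, 1.463, 0.2501, -0.1699, 0.1128, 0.3321]
[0.5678, 1.463, 0.2501, -0.1293, -0.1933, -0.6331]
```

```bash
python3 - <<'E'
from h import *
T=np.load('top0.npy');t=T[190:300,320:390].reshape(-1,3); p=t[(t[:,2]>38)&(t[:,2]<52)]
for yaw in(-96.0,-96.7):
    b=bf(p,yaw=yaw); print(yaw)
    def line(m,ax):
        q=b[m]; f=np.polyfit(q[:,1-ax],q[:,ax],1); print(len(q),'slope deg',np.degrees(np.arctan(f[0])).round(2),'pos',np.median(q[:,ax]).round(1),'span',np.percentile(q[:,ax],[2,98]).round(1))
    line((b[:,0]>25)&(abs(b[:,1])<75),0)
    line((b[:,0]>-50)&(b[:,0]<20)&(b[:,1]>60),1); line((b[:,0]>-50)&(b[:,0]<20)&(b[:,1]<-60),1)
    print('x range',b[:,0].min(),b[:,0].max(),'y',b[:,1].min(),b[:,1].max())
# crate: same check on top edges
t=T[190:285,235:300].reshape(-1,3); p=t[(t[:,2]>150)&(t[:,2]<200)]; h=cv2.convexHull(p[:,:2].astype(np.float32))[:,0]; print(h.round(0).tolist())
E
```

```text
-96.0
134 slope deg 0.21 pos 34.3 span [31.4 37.8]
64 slope deg -2.04 pos 95.6 span [ 92.5 100.3]
56 slope deg 0.58 pos -93.2 span [-95.8 -90.5]
x range -106.56507574632388 38.37270220947025 y -123.44460288152625 114.6002000125673
-96.7
134 slope deg -0.49 pos 34.3 span [31.3 37.7]
64 slope deg -1.35 pos 95.4 span [92.3 99.9]
57 slope deg 1.22 pos -93.5 span [-95.7 -90.7]
x range -107.95372515153022 38.72613743196285 y -124.11353316309618 113.35369766571455
[[581.0, 139.0], [568.0, 144.0], [452.0, 177.0], [413.0, 188.0], [411.0, 184.0], [409.0, 176.0], [403.0, 156.0], [397.0, 135.0], [395.0, 128.0], [393.0, 121.0], [397.0, 118.0], [405.0, 116.0], [412.0, 114.0], [436.0, 107.0], [508.0, 86.0], [524.0, 82.0], [557.0, 72.0], [561.0, 73.0], [569.0, 95.0], [576.0, 119.0], [578.0, 129.0]]
```

```bash
cat >> h.py <<'E'
O=np.array([490.,-105.5]);YAW=-96.3
def wf(b): # bay -> world
    a=np.radians(YAW); return O+b[0]*np.array([np.cos(a),np.sin(a)])+b[1]*np.array([-np.sin(a),np.cos(a)])
E
python3 - <<'E'
from h import *
print(bf((487,130),O,YAW), bf((666,-78),O,YAW))
s=manip.read_state(); print(row((420,-120,300),Ro.from_euler('z',74,degrees=True).as_matrix()@Ro.from_euler('xyz',s['eef_rot']).as_matrix()))
p=wf((-238,-152)); print(p,wf((-238,-95)))
E
```

```text
[-233.74860208  -28.82431313] [-46.64716503 171.91943461]
[0.3678, 0.753, 0.1901, 0.0, 0.0, 0.4111]
[365.03470081 147.74232268] [421.69047527 141.48746695]
```

>>> servo_tool(motion=[[[0.09, 0.15, 0.1, 0, 0, 0.1, 1], [0.18, 0.35, 0.19, 0, 0, 0.2, 1], [0.27, 0.5, 0.19, 0, 0, 0.3, 1], [0.37, 0.75, 0.19, 0, 0, 0.41, 1], [0.37, 0.75, 0.19, 0, 0, 0.41, 1], [0.37, 0.75, 0.19, 0, 0, 0.41, 1], [0.37, 0.75, 0.19, 0, 0, 0.41, 1], [0.37, 0.75, 0.19, 0, 0, 0.41, 1], [0.37, 0.75, 0.19, 0, 0, 0.41, 1]]])

```text
clock: 1.0
eef_pos: [421.8, -119.1, 300.8]
eef_rot: [3.141, -0.0, 1.739]
wrist_force: [0.7, 0.1, 0.7]
finger_gap: 25.2
finger_force: 0.0
```

```bash
python3 - <<'E'
from h import *
print(row((365,148,240),tgt(-6.3,30)),row((365,148,28),tgt(-6.3,30)),manip.read_state()['joints'].round(2))
E
```

```text
[-0.1135, 0.5341, -0.1217, -0.1227, -0.1299, 0.4014] [-0.1135, 0.5341, -0.5457, -0.1227, -0.1299, 0.4014] [-0.36 -0.02  1.66  0.    1.5  -0.53]
```

>>> servo_tool(motion=[[[-0.11, 0.53, -0.1, -0.123, -0.13, 0.401, 1], [-0.11, 0.53, -0.1, -0.123, -0.13, 0.401, 1], [-0.11, 0.53, -0.1, -0.123, -0.13, 0.401, 1], [-0.11, 0.53, -0.1, -0.123, -0.13, 0.401, 1], [-0.11, 0.53, -0.1, -0.123, -0.13, 0.401, 1], [-0.11, 0.53, -0.1, -0.123, -0.13, 0.401, 1], [-0.11, 0.53, -0.1, -0.123, -0.13, 0.401, 1], [-0.11, 0.53, -0.1, -0.123, -0.13, 0.401, 1], [-0.11, 0.53, -0.1, -0.123, -0.13, 0.401, 1], [-0.11, 0.53, -0.1, -0.123, -0.13, 0.401, 1]]])

```text
clock: 2.0
eef_pos: [365.5, 143.3, 250.0]
eef_rot: [3.14, 0.526, 3.029]
wrist_force: [-0.3, -0.0, -0.5]
finger_gap: 0.4
finger_force: 0.0
```

```bash
python3 - <<'E'
from h import *
print(row((365,148,60),tgt(-6.3,30)),row((365,148,28),tgt(-6.3,30)),manip.read_state()['joints'].round(2))
E
```

```text
[-0.001, 0.0094, -0.3801, -0.0003, 0.0008, 0.0006] [-0.001, 0.0094, -0.4441, -0.0003, 0.0008, 0.0006] [ 0.47 -0.37  2.15 -0.35  0.94 -0.84]
```

>>> servo_tool(motion=[[[0, 0.01, -0.1, 0, 0, 0, 1], [0, 0.01, -0.18, 0, 0, 0, 1], [0, 0.01, -0.26, 0, 0, 0, 1], [0, 0.01, -0.34, 0, 0, 0, 1], [0, 0.01, -0.4, 0, 0, 0, 1], [0, 0.01, -0.444, 0, 0, 0, 1], [0, 0.01, -0.444, 0, 0, 0, 1]]])

```text
clock: 2.7
eef_pos: [364.7, 147.5, 26.0]
eef_rot: [3.141, 0.52, 3.024]
wrist_force: [0.2, -0.7, -0.2]
finger_gap: 0.3
finger_force: 0.0
```

>>> servo_tool(motion=[[[0.02, -0.002, 0, 0, 0, 0, 1], [0.036, -0.004, 0, 0, 0, 0, 1], [0.048, -0.005, 0, 0, 0, 0, 1], [0.06, -0.006, 0, 0, 0, 0, 1], [0.072, -0.008, 0, 0, 0, 0, 1], [0.084, -0.009, 0, 0, 0, 0, 1], [0.096, -0.01, 0, 0, 0, 0, 1], [0.108, -0.012, 0, 0, 0, 0, 1], [0.11, -0.012, 0, 0, 0, 0, 1]]])

```text
clock: 3.6
eef_pos: [421.4, 142.1, 29.0]
eef_rot: [3.138, 0.525, 3.021]
wrist_force: [-19.0, 3.5, 14.0]
finger_gap: 0.4
finger_force: 9.8
```

```bash
cat >> h.py <<'E'
def crate():
    P=pts(cam('top')).reshape(-1,3); b=bf(P,O,YAW); m=(P[:,2]>150)&(P[:,2]<200)&(abs(b[:,1])<130)&(b[:,0]>-330)&(b[:,0]<60)&(b[:,0]+0*b[:,1]<60)
    m&=~((abs(b[:,0]+46)<25)&(b[:,1]>100)); q=P[m]
    r=cv2.minAreaRect(q[:,:2].astype(np.float32)); c=np.array(r[0]); w,h=r[1]; a=r[2] if w<h else r[2]+90
    a=(a-180) if abs(a-180-YAW)<60 else a-360 if a>200 else a
    print('crate world',c.round(1),'size',np.round(r[1],1),'yaw',round(a,2),'rel',round(a-YAW,2),'bay',bf(c,O,YAW).round(1),len(q))
E
python3 -c "
from h import *
crate();s=manip.read_state();print(s['eef_pos'],s['wrist_force'])"
```

```text
crate world [497.3 136.2] size [171.3 221.1] yaw -96.24 rel 0.06 bay [-241.   -19.3] 1411
[421.30145085 142.17834552  29.04770792] [-15.05793586   2.96042083  10.50466393]
```

>>> servo_tool(motion=[[[-0.04, 0.004, 0, 0, 0, 0, 1], [-0.1, 0.01, 0, 0, 0, 0, 1], [-0.1, 0.01, 0.1, 0, 0, 0, 1], [-0.1, 0.01, 0.2, 0, 0, 0, 1], [-0.1, 0.05, 0.3, 0, 0, 0, 0.5], [-0.1, 0.1, 0.4, 0, 0, 0, 0], [-0.1, 0.1, 0.46, 0, 0, 0, 0], [-0.1, 0.1, 0.46, 0, 0, 0, 0]]])

```text
clock: 4.45
eef_pos: [372.3, 194.2, 265.1]
eef_rot: [3.13, 0.531, 3.02]
wrist_force: [-0.7, -1.3, -0.4]
finger_gap: 29.3
finger_force: 0.0
```

```bash
python3 - <<'E'
from h import *
crate()
c=cam('scene'); cv2.imwrite('pics/scene1.png',c['frame'][...,::-1])
p=wf((-330,0)); print(p,row((*p,260),tgt(YAW,35)), row((*p,28),tgt(YAW,35)),manip.read_state()['joints'].round(2))
E
```

```text
crate world [516.4 125.6] size [ 72.3 176.7] yaw -106.28 rel -9.98 bay [-232.6    0.9] 1371
[526.21232266 222.5071153 ] [0.3095, 0.0595, -0.0001, -0.0245, -0.0169, -0.4977] [0.3095, 0.0595, -0.4641, -0.0245, -0.0169, -0.4977] [ 0.6  -0.28  2.06 -0.41  0.98 -0.69]
```

>>> servo_tool(motion=[[[0.1, 0.06, 0.02, -0.024, -0.017, -0.498, 0], [0.2, 0.06, 0.02, -0.024, -0.017, -0.498, 0], [0.31, 0.06, 0.02, -0.024, -0.017, -0.498, 0], [0.31, 0.06, 0.02, -0.024, -0.017, -0.498, 0], [0.31, 0.06, 0.02, -0.024, -0.017, -0.498, 0], [0.31, 0.06, 0.02, -0.024, -0.017, -0.498, 0], [0.31, 0.06, 0.02, -0.024, -0.017, -0.498, 0], [0.31, 0.06, 0.02, -0.024, -0.017, -0.498, 0], [0.31, 0.06, 0.02, -0.024, -0.017, -0.498, 0], [0.31, 0.06, 0.02, -0.024, -0.017, -0.498, 0]]])

```text
clock: 5.55
eef_pos: [525.9, 221.8, 266.3]
eef_rot: [-3.133, 0.606, 1.531]
wrist_force: [0.3, -1.2, 0.6]
finger_gap: 93.9
finger_force: 0.0
```

```bash
python3 - <<'E'
from h import *
p=wf((-330,0)); print(row((*p,28),tgt(YAW,35)),manip.read_state()['joints'].round(2))
E
```

```text
[0.0006, 0.0015, -0.4765, -0.0016, -0.0022, -0.0207] [ 0.56  0.53  1.17 -0.5   1.79  0.58]
```

View pics/scene1.png

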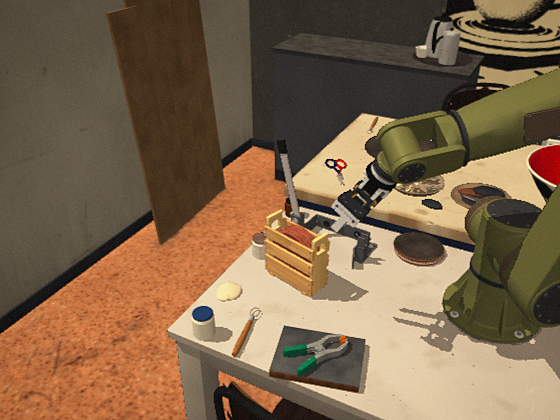

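The picture shows the crate upright at (297,255), moved sideways, with nothing else disturbed. Descending behind it.

>>> servo_tool(motion=[[[0, 0, -0.1, 0, 0, -0.02, 0], [0, 0, -0.18, 0, 0, -0.02, 0], [0, 0, -0.26, 0, 0, -0.02, 0], [0, 0, -0.34, 0, 0, -0.02, 0], [0, 0, -0.42, 0, 0, -0.02, 0], [0, 0, -0.46, 0, 0, -0.02, 0], [0, 0.001, -0.476, 0, -0.002, -0.02, 0], [0, 0.001, -0.476, 0, -0.002, -0.02, 0]]])

```text
clock: 6.35
eef_pos: [526.0, 222.5, 30.1]
eef_rot: [3.14, 0.605, 1.467]
wrist_force: [-0.4, 0.6, 1.1]
finger_gap: 94.1
finger_force: 0.0
```

```bash
python3 - <<'E'
from h import *
s=manip.read_state();print(bf(s['eef_pos'],O,YAW),s['eef_pos'],s['wrist_force'])
for b in((-270,0),(-230,0),(-170,0)): print(row((*wf(b),28),tgt(YAW,35)))
E
```

```text
[-3.29994840e+02 -1.81837872e-01] [526.0310167  222.52194046  30.06474336] [-0.43032199  0.62771174  1.05230115]
[-0.0128, -0.1193, -0.0041, -0.002, 0.0007, -0.0024]
[-0.0216, -0.1988, -0.0041, -0.002, 0.0007, -0.0024]
[-0.0348, -0.3181, -0.0041, -0.002, 0.0007, -0.0024]
```

>>> servo_tool(motion=[[[-0.005, -0.05, -0.003, 0, 0, -0.002, 0], [-0.009, -0.085, -0.003, 0, 0, -0.002, 0], [-0.011, -0.1, -0.003, 0, 0, -0.002, 0], [-0.013, -0.115, -0.003, 0, 0, -0.002, 0], [-0.014, -0.13, -0.003, 0, 0, -0.002, 0], [-0.016, -0.145, -0.003, 0, 0, -0.002, 0], [-0.018, -0.16, -0.003, 0, 0, -0.002, 0], [-0.019, -0.175, -0.003, 0, 0, -0.002, 0], [-0.021, -0.19, -0.003, 0, 0, -0.002, 0], [-0.021, -0.19, -0.003, 0, 0, -0.002, 0]]])

```text
clock: 7.35
eef_pos: [516.9, 128.8, 30.7]
eef_rot: [3.135, 0.601, 1.459]
wrist_force: [2.1, 4.2, -2.0]
finger_gap: 93.9
finger_force: 2.3
```

```bash
cat >> h.py <<'E'
def crate2():  # wood/plate colours, high points only, biggest blob
    c=cam('top'); P=pts(c); b=bf(P,O,YAW); hsv=cv2.cvtColor(c['frame'],cv2.COLOR_RGB2HSV)
    m=(P[...,2]>150)&(P[...,2]<195)&(abs(b[...,1])<130)&(b[...,0]>-330)&(b[...,0]<60)&((hsv[...,0]<24)|(hsv[...,0]>170))&(hsv[...,1]>70)
    m=cv2.morphologyEx(m.astype(np.uint8),cv2.MORPH_CLOSE,np.ones((3,3)))
    n,l,st,_=cv2.connectedComponentsWithStats(m); k=1+st[1:,4].argmax(); q=P[(l==k)&np.isfinite(P[...,2])&(P[...,2]>150)]
    r=cv2.minAreaRect(q[:,:2].astype(np.float32)); a=r[2]; w,h=r[1]; a=a if w<h else a+90; a=(a-YAW+90)%180-90
    s=manip.read_state()
    print('crate',bf(r[0],O,YAW).round(1),'rel yaw',round(a,2),'size',np.round(r[1],1),len(q),'tcp',bf(s['eef_pos'],O,YAW).round(1),s['eef_pos'].round(1),'F',s['wrist_force'].round(1))
    return c
E
python3 - <<'E'
from h import *
crate2(); 
for b in((-200,0),(-140,0)): print(row((*wf(b),28),tgt(YAW,35)))
E
```

```text
crate [-194.5    7.7] rel yaw 0.06 size [ 72.  176.3] 1333 tcp [-235.9    1. ] [516.8 128.9  30.6] F [ 1.6  4.2 -0.6]
[-0.0098, -0.0712, -0.0053, -0.0029, 0.0021, -0.0007]
[-0.0229, -0.1904, -0.0053, -0.0029, 0.0021, -0.0007]
```

```bash
python3 - <<'E'
from h import *
for b in((-180,-5),(-145,-8)): print(row((*wf(b),28),tgt(YAW,35)))
E
```

```text
[-0.0241, -0.1098, -0.0053, -0.0029, 0.0021, -0.0007]
[-0.0377, -0.1788, -0.0053, -0.0029, 0.0021, -0.0007]
```

>>> servo_tool(motion=[[[-0.003, -0.012, -0.003, -0.002, 0.001, 0, 0], [-0.007, -0.032, -0.004, -0.002, 0.001, 0, 0], [-0.012, -0.055, -0.004, -0.002, 0.001, 0, 0], [-0.017, -0.078, -0.004, -0.002, 0.001, 0, 0], [-0.022, -0.1, -0.004, -0.002, 0.001, 0, 0], [-0.027, -0.123, -0.004, -0.002, 0.001, 0, 0], [-0.031, -0.146, -0.004, -0.002, 0.001, 0, 0], [-0.035, -0.165, -0.004, -0.002, 0.001, 0, 0], [-0.038, -0.178, -0.004, -0.002, 0.001, 0, 0], [-0.038, -0.178, -0.004, -0.002, 0.001, 0, 0]]])

```text
clock: 8.4
eef_pos: [499.0, 40.0, 29.4]
eef_rot: [3.134, 0.607, 1.46]
wrist_force: [3.5, 7.5, 3.8]
finger_gap: 93.9
finger_force: 3.9
```

```bash
python3 - <<'E'
from h import *
c=crate2(); s=c['frame'][130:310,230:410]; cv2.imwrite('pics/top2.png',cv2.resize(s[...,::-1],(560,560),interpolation=2))
for b in((-100,0),(-41,0)): print(row((*wf(b),28),tgt(YAW,35)))
E
```

```text
crate [-104.5    0.4] rel yaw 0.35 size [ 72.3 176.3] 1397 tcp [-145.7   -7.1] [499.   40.1  29.3] F [4.2 7.1 4. ]
[0.004, -0.0924, -0.0026, -0.0009, 0.0019, -0.0009]
[-0.0089, -0.2097, -0.0026, -0.0009, 0.0019, -0.0009]
```

View pics/top2.png

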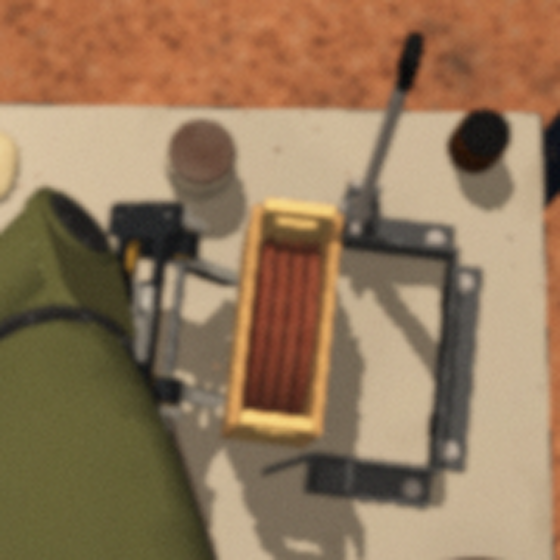

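The picture shows the crate square at the mouth, at (285,320), with both fingers on its rear board. The tin at (202,150) and the jar at (480,140) are clear. Pushing in.

>>> servo_tool(motion=[[[-0.001, -0.01, -0.001, 0, 0.001, 0, 0], [-0.003, -0.026, -0.002, 0, 0.001, 0, 0], [-0.005, -0.042, -0.002, 0, 0.001, 0, 0], [-0.006, -0.058, -0.002, 0, 0.001, 0, 0], [-0.008, -0.074, -0.002, 0, 0.001, 0, 0], [-0.01, -0.09, -0.002, 0, 0.001, 0, 0], [-0.012, -0.106, -0.002, 0, 0.001, 0, 0], [-0.014, -0.122, -0.002, 0, 0.001, 0, 0], [-0.015, -0.137, -0.002, 0, 0.001, 0, 0], [-0.015, -0.139, -0.002, 0, 0.001, 0, 0]]])

```text
clock: 9.45
eef_pos: [491.8, -29.4, 28.5]
eef_rot: [3.137, 0.608, 1.461]
wrist_force: [3.6, 16.0, 8.0]
finger_gap: 94.0
finger_force: 8.2
```

```bash
python3 - <<'E'
from h import *
c=crate2()
E
```

```text
crate [-35.2   0.5] rel yaw 0.23 size [ 72.4 176.3] 1455 tcp [-75.9  -6.6] [491.8 -29.3  28.4] F [ 2.7 13.   8.5]
```

>>> servo_tool(motion=[[[-0.001, -0.012, 0, 0, 0, 0, 0], [-0.003, -0.024, 0, 0, 0, 0, 0], [-0.004, -0.036, 0, 0, 0, 0, 0], [-0.005, -0.048, 0, 0, 0, 0, 0], [-0.006, -0.058, 0, 0, 0, 0, 0], [-0.006, -0.062, 0, 0, 0, 0, 0], [-0.006, -0.062, 0, 0, 0, 0, 0]]])

```text
clock: 10.2
eef_pos: [488.6, -60.3, 28.4]
eef_rot: [3.138, 0.609, 1.462]
wrist_force: [1.6, 12.3, 8.0]
finger_gap: 94.1
finger_force: 6.6
```

```bash
python3 - <<'E'
from h import *
c=crate2()
E
```

```text
crate [-4.   1.1] rel yaw 0.19 size [ 72.7 176.9] 1479 tcp [-44.8  -6.3] [488.6 -60.3  28.3] F [ 3.  13.   8.7]
```

Now small steps until the force rises on the buffers.

>>> servo_tool(motion=[[[0, -0.004, 0, 0, 0, 0, 0], [-0.001, -0.008, 0, 0, 0, 0, 0], [-0.001, -0.01, 0, 0, 0, 0, 0], [-0.001, -0.01, 0, 0, 0, 0, 0]]])

```text
clock: 10.65
eef_pos: [488.4, -64.2, 28.4]
eef_rot: [3.137, 0.607, 1.462]
wrist_force: [0.7, 25.3, 13.2]
finger_gap: 93.8
finger_force: 12.5
```

>>> servo_tool(motion=[[[0, -0.003, 0, 0, 0, 0, 0], [0, -0.005, 0, 0, 0, 0, 0], [0, -0.005, 0, 0, 0, 0, 0]]])

```text
clock: 10.95
eef_pos: [488.6, -64.8, 28.4]
eef_rot: [3.136, 0.604, 1.461]
wrist_force: [-3.3, 46.2, 20.5]
finger_gap: 94.0
finger_force: 22.6
```

```bash
python3 - <<'E'
from h import *
c=crate2()
E
```

```text
crate [-0.6  1.2] rel yaw 0.27 size [ 72.8 177.2] 1483 tcp [-40.3  -5.9] [488.6 -64.8  28.4] F [-4.2 46.3 19.8]
```

>>> servo_tool(motion=[[[0.002, 0.03, 0, 0, 0, 0, 0], [0.012, 0.1, 0, 0, 0, 0, 0], [0.022, 0.2, 0.02, 0, 0, 0, 0.5], [0.026, 0.24, 0.12, 0, 0, 0, 1], [0.026, 0.24, 0.22, 0, 0, 0, 1], [0.026, 0.24, 0.32, 0, 0, 0, 1], [0.026, 0.24, 0.42, 0, 0, 0, 1], [0.026, 0.24, 0.5, 0, 0, 0, 1], [0.026, 0.24, 0.51, 0, 0, 0, 1]]])

```text
clock: 11.9
eef_pos: [499.7, 51.4, 287.7]
eef_rot: [3.134, 0.607, 1.458]
wrist_force: [-0.9, -0.5, 0.3]
finger_gap: 41.7
finger_force: 0.0
```

```bash
python3 - <<'E'
from h import *
c=crate2()
for b in((-150,120),(-150,235),(-46,235)): print(wf(b),row((*wf(b),285),tgt(YAW,0)))
P=pts(c); b=bf(P,O,YAW); m=(P[...,2]>275)&(P[...,2]<335)&(abs(b[...,0]+46)<40)&(b[...,1]>130)&(b[...,1]<220); print('grip top',b[m].mean(0),b[m].min(0),b[m].max(0),P[m][:,2].max())
print(manip.read_state()['joints'].round(2))
E
```

```text
crate [-0.7  1. ] rel yaw 0.2 size [ 73.  176.7] 1489 tcp [-156.8   -7.9] [499.4  51.3 285.3] F [-0.3  1.  -0.4]
[625.73546132  30.42602599] [0.2528, -0.0417, -0.0006, 0.1925, -0.02, -0.0001]
[740.0409712   17.80658021] [0.4814, -0.0669, -0.0006, 0.1925, -0.02, -0.0001]
[728.62860284 -85.56535916] [0.4586, -0.2736, -0.0006, 0.1925, -0.02, -0.0001]
grip top [-48.04035351 169.38175089] [-53.70362207 153.01291406] [-39.84169238 191.52969993] 327.2228163703571
[ 0.31  0.29  1.46 -0.55  1.65  0.45]
```

>>> servo_tool(motion=[[[0.08, -0.02, 0, 0.192, -0.02, 0, 1], [0.17, -0.04, 0, 0.192, -0.02, 0, 1], [0.26, -0.05, 0, 0.192, -0.02, 0, 1], [0.35, -0.06, 0, 0.192, -0.02, 0, 1], [0.43, -0.067, 0, 0.192, -0.02, 0, 1], [0.48, -0.067, 0, 0.192, -0.02, 0, 1], [0.48, -0.067, 0, 0.192, -0.02, 0, 1], [0.48, -0.067, 0, 0.192, -0.02, 0, 1]]])

```text
clock: 12.75
eef_pos: [738.5, 17.5, 279.1]
eef_rot: [-3.134, 0.005, 1.465]
wrist_force: [-0.3, 0.6, 0.9]
finger_gap: 0.7
finger_force: 0.0
```

```bash
python3 - <<'E'
from h import *
for b in((-47,233),(-47,125)): print(wf(b),row((*wf(b),285),tgt(YAW,0)))
s=manip.read_state();print(bf(s['eef_pos'],O,YAW),s['joints'].round(2))
E
```

```text
[726.75041524 -84.35192958] [-0.0235, -0.2037, 0.0118, 0.0012, -0.0027, -0.0013]
[619.40263205 -72.50062398] [-0.2382, -0.18, 0.0118, 0.0012, -0.0027, -0.0013]
[-149.51630063  233.48317692] [-0.02  0.76  0.68 -0.    1.71  0.08]
```

Reached. Slide in behind the grip, outboard of it.

>>> servo_tool(motion=[[[-0.006, -0.05, 0.008, 0, 0, 0, 1], [-0.012, -0.1, 0.012, 0, 0, 0, 1], [-0.018, -0.15, 0.012, 0, 0, 0, 1], [-0.024, -0.204, 0.012, 0, 0, 0, 1], [-0.024, -0.204, 0.012, 0, 0, 0, 1], [-0.024, -0.204, 0.012, 0, 0, 0, 1]]])

```text
clock: 13.35
eef_pos: [726.0, -84.4, 287.8]
eef_rot: [-3.137, 0.004, 1.465]
wrist_force: [-0.1, 0.6, -0.2]
finger_gap: 0.4
finger_force: 0.0
```

```bash
python3 - <<'E'
from h import *
for b in((-47,200),(-47,125)): print(wf(b),row((*wf(b),288),tgt(YAW,0)))
s=manip.read_state();print(bf(s['eef_pos'],O,YAW),s['eef_pos'],s['joints'].round(2))
c=cam('scene'); cv2.imwrite('pics/s3.png',cv2.resize(c['frame'][100:310,220:500,::-1],(700,525)))
E
```

```text
[693.94970371 -80.73069731] [-0.0642, 0.0074, 0.0004, 0.0012, -0.0017, -0.0012]
[619.40263205 -72.50062398] [-0.2133, 0.0238, 0.0004, 0.0012, -0.0017, -0.0012]
[-46.85299832 232.29848486] [726.03700545 -84.42106322 287.77706527] [-0.16  0.73  0.71 -0.    1.71 -0.06]
```

View pics/s3.png

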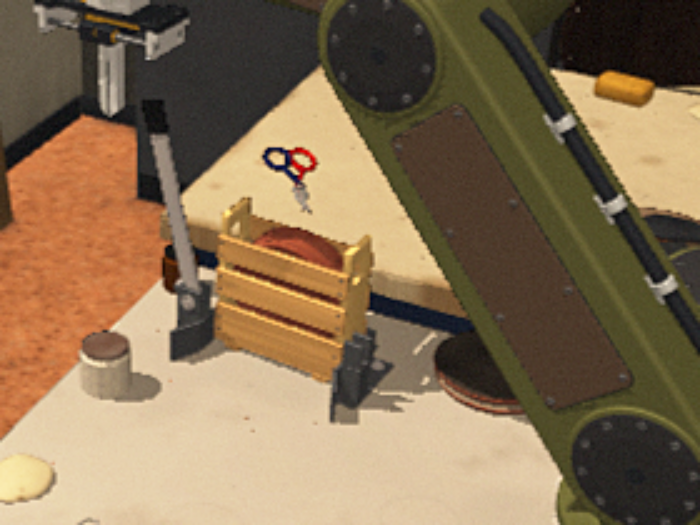

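The closed fingers, at (112,90), are outside the rubber grip, at (153,115), and the crate sits in the bay. Pushing the bar over, with the tip slightly lower.

>>> servo_tool(motion=[[[-0.03, 0.003, -0.02, 0, 0, 0, 1], [-0.05, 0.006, -0.024, 0, 0, 0, 1], [-0.07, 0.008, -0.024, 0, 0, 0, 1], [-0.09, 0.01, -0.024, 0, 0, 0, 1], [-0.11, 0.012, -0.024, 0, 0, 0, 1], [-0.13, 0.014, -0.024, 0, 0, 0, 1], [-0.15, 0.016, -0.024, 0, 0, 0, 1], [-0.17, 0.018, -0.024, 0, 0, 0, 1], [-0.19, 0.021, -0.024, 0, 0, 0, 1], [-0.21, 0.023, -0.024, 0, 0, 0, 1]]])

```text
clock: 14.4
eef_pos: [621.1, -71.6, 275.2]
eef_rot: [-3.137, 0.004, 1.467]
wrist_force: [-0.0, 0.5, 0.3]
finger_gap: 0.4
finger_force: 0.1
```

```bash
python3 - <<'E'
from h import *
s=manip.read_state();print(bf(s['eef_pos'],O,YAW),s['eef_pos'],s['wrist_force'].round(1))
c=cam('scene'); P=pts(c); b=bf(P,O,YAW); cv2.imwrite('pics/s4.png',cv2.resize(c['frame'][100:310,220:500,::-1],(700,525)))
E
```

```text
[-48.0354533  126.55109878] [621.05798843 -71.64163258 275.20631815] [-0.   0.5  0.3]
```

View pics/s4.png

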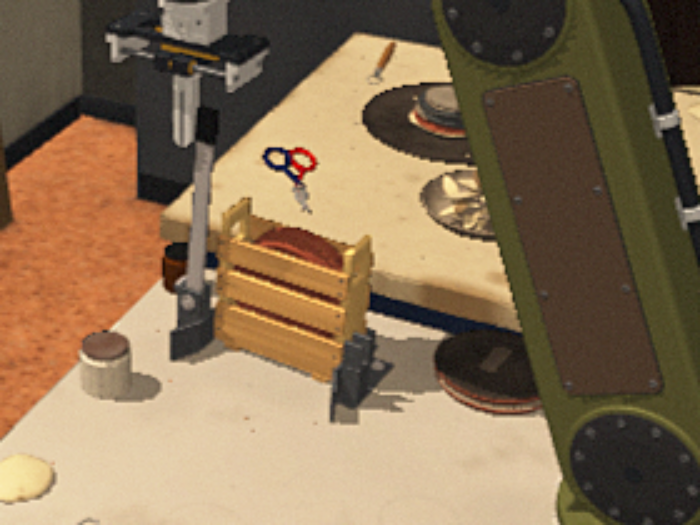

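The bar is now just past upright, with its grip at (207,127). A little further, then wait for it to fall.

>>> servo_tool(motion=[[[-0.02, 0.002, 0, 0, 0, 0, 1], [-0.04, 0.004, 0, 0, 0, 0, 1], [-0.05, 0.005, 0, 0, 0, 0, 1], [-0.05, 0.005, 0, 0, 0, 0, 1], [-0.05, 0.005, 0, 0, 0, 0, 1], [-0.03, 0.003, 0.03, 0, 0, 0, 1], [0, 0, 0.1, 0, 0, 0, 1], [0, 0, 0.1, 0, 0, 0, 1], [0, 0, 0.1, 0, 0, 0, 1], [0, 0, 0.1, 0, 0, 0, 1]]])

```text
clock: 15.45
eef_pos: [621.4, -73.1, 323.7]
eef_rot: [-3.134, 0.004, 1.465]
wrist_force: [0.2, -0.4, -0.3]
finger_gap: 0.4
finger_force: 0.0
```

```bash
python3 - <<'E'
from h import *
c=cam('scene'); P=pts(c); b=bf(P,O,YAW); cv2.imwrite('pics/s5.png',cv2.resize(c['frame'][100:310,220:500,::-1],(700,525)))
m=(abs(b[...,0]+46)<14)&(abs(b[...,1])<85)&(P[...,2]>8)&(P[...,2]<330); q=b[m]; z=P[...,2][m]
for y in range(-80,81,20): k=abs(q[:,1]-y)<8; print(y,k.sum(),np.percentile(z[k],[5,50,95]).round(0) if k.any() else '')
s=manip.read_state();print(s['clock'],s['eef_pos'],s['wrist_force'].round(1)); crate2()
E
```

```text
-80 138 [ 27.  84. 153.]
-60 163 [ 17.  84. 152.]
-40 163 [ 18.  84. 155.]
-20 155 [ 16.  84. 153.]
0 158 [ 17.  84. 154.]
20 153 [ 15.  78. 153.]
40 161 [ 15.  82. 154.]
60 154 [ 14.  80. 152.]
80 124 [ 17.  80. 152.]
15.5 [621.34103166 -73.11517323 323.75059251] [-0.6  0.  -0.1]Traceback (most recent call last):
  File "<stdin>", line 5, in <module>
  File "h.py", line 31, in crate2
    n,l,st,_=cv2.connectedComponentsWithStats(m); k=1+st[1:,4].argmax(); q=P[(l==k)&np.isfinite(P[...,2])&(P[...,2]>150)]
                                                      ~~~~~~~~~~~~~~~^^
ValueError: attempt to get argmax of an empty sequence
```

View pics/s5.png

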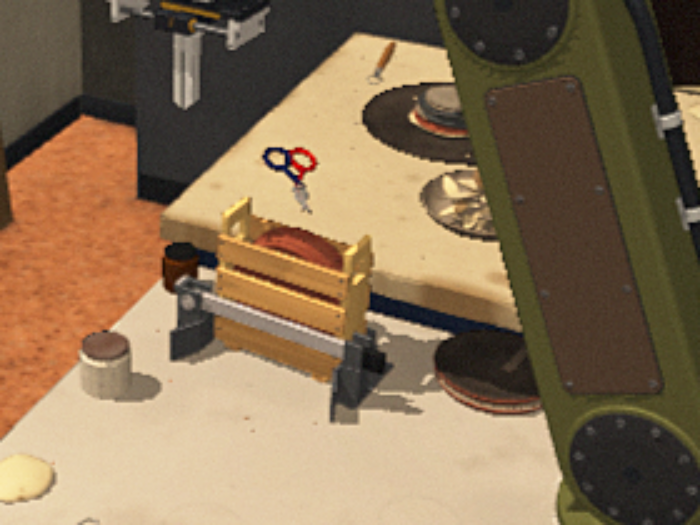

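The bar lies across the crate's rear, from (190,298) into the fork at (355,350), with the grip beyond at (375,360). One check that it is level, moving the tool clear first.

>>> servo_tool(motion=[[[0, 0.05, 0.06, 0, 0, 0, 1], [0, 0.15, 0.1, 0, 0, 0, 1], [0, 0.25, 0.1, 0, 0, 0, 1], [0, 0.35, 0.1, 0, 0, 0, 1], [0, 0.45, 0.1, 0, 0, 0, 1], [0, 0.55, 0.1, 0, 0, 0, 1], [0, 0.55, 0.1, 0, 0, 0, 1], [0, 0.55, 0.1, 0, 0, 0, 1]]])

```text
clock: 16.35
eef_pos: [621.4, 202.8, 374.1]
eef_rot: [-3.135, 0.005, 1.467]
wrist_force: [0.1, -1.0, 0.2]
finger_gap: 0.4
finger_force: 0.0
```

```bash
python3 - <<'E'
from h import *
c=cam('scene'); P=pts(c); b=bf(P,O,YAW); S=cv2.cvtColor(c['frame'],cv2.COLOR_RGB2HSV)[...,1]
m=(abs(b[...,0]+50)<14)&(P[...,2]>45)&(P[...,2]<130)&(S<60); q=b[m]; z=P[...,2][m]
for y in range(-145,110,25): k=abs(q[:,1]-y)<8; print(y,k.sum(),np.percentile(z[k],[5,50,95]).round(0) if k.any() else '')
crate2()
E
```

```text
-145 28 [57. 69. 79.]
-120 86 [49. 74. 87.]
-95 31 [46. 66. 80.]
-70 34 [59. 68. 77.]
-45 34 [58. 69. 78.]
-20 28 [60. 68. 78.]
5 28 [57. 68. 77.]
30 32 [59. 69. 77.]
55 28 [57. 70. 78.]
80 32 [56. 70. 78.]
105 66 [48. 72. 84.]
crate [-0.7  1.3] rel yaw 0.52 size [ 73.1 177.2] 1491 tcp [-318.8   97.3] [621.7 200.7 374.8] F [-0.7 -1.1 -0.2]
```

The bar is level at about 68 mm along its whole length, the crate is home, and the arm is clear.

```bash
python3 -c "
from cell import manip
print(manip.sign_off())"
```

```text
the job is handed in; nothing more can be done
None
```

The crate is upright and fully home against the back stop, the keeper bar lies level in its fork behind it, the tin and jars were not touched, and the job was handed in at about 16 s of the 64 s allowed.

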